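Switch on the hot counter in the right order

TASK

Switch on the hot counter at the switch box on the desk: first press the red rocker fully down at its white-marked end, then do the same with the blue rocker, and then press the green push button all the way in and let it come back out. Only press things, leave the yellow rocker off, and do not pick up or push about the marker, kitchen timer and spice jar standing round the box.

Things in the scene. Friction and masses are not known exactly. Their poses are not given: they have to be found in the camera images.
- box: the switch box, a grey enclosure 120 x 290 x 42 mm (x, y, z) with an aluminium cover, fixed to the desk; origin at the centre of its underside, z up, y along its long side, x across it away from the robot's side (its yaw is within 0.3 rad of the world's). The four controls stand in a row along its y axis, 66 mm apart, in any order: a red, a blue and a yellow rocker and a green push button.
- red_rocker (a joint): angle of the red rocker: 0 = off (the end with the white bar stands up), 0.40 = fully on (that end is down at its stop); above 0.30 counts as on. The paddle is 56 mm (box x) by 36 mm (box y) and 9 mm thick, turning about an axis along box y 60 mm above the desk, in the middle of a black frame 68 x 48 mm whose rim is 54 mm above the desk. No spring: it takes about 3 N at the mark and stays where it is left.
- red_mark (a point): point on the top face of the red rocker at the white bar, 18 mm from the rocker's axis toward the box's +x side; press here straight down. It moves with the rocker, from about 68 mm above the desk (off) to about 61 mm (on); its frame turns with the rocker.
- blue_rocker (a joint): angle of the blue rocker, built like the red one: 0 = off, 0.40 = fully on, above 0.30 counts as on
- blue_mark (a point): point on the top face of the blue rocker at its white bar, as on the red one
- yellow_rocker (a joint): angle of the yellow rocker, built like the red one: 0 = off; it must stay off (below 0.10)
- yellow_mark (a point): point on the top face of the yellow rocker at its white bar, as on the red one
- green (a joint): travel of the green push button: 0 = out, 0.006 m = fully in; spring return, about 5 N fully in; above 0.0045 counts as pressed
- green_top (a point): centre of the top face of the green push button (round, 32 mm across), 64 mm above the desk when out; it moves down with the button
- marker: white marker pen with a black cap, 135 mm long, 17 mm thick, lying loose in front of the box; origin under its middle
- timer: round white kitchen timer with a red bar, 72 mm across, 46 mm high, loose behind the box; origin at the centre of its underside
- spice_jar: spice jar with a red cap, 45 mm across, 106 mm high, standing loose to the right of the box; origin at the centre of its underside

How it is judged:
By the outcome, as a careful person would: the job done as asked, in the order asked, and still so for the second after the job is handed in, with the robot touching nothing.
It also fails if it takes over 42 s, if anything falls off the work surface, if the arm or the gripper's body presses on something with over 40 N, if the wrist force passes 120 N, or if a joint passes its speed limit or range.

ROBOT

A 6-joint arm with a two-finger parallel gripper is mounted at the origin on a cart in front of the work surface, level with it; the furniture and walls round the work are solid. World frame = base frame: x ahead of the robot, y to its left, z up, the work surface at z = 0. Lengths are in m, angles in rad, forces in N, time in s.
With the tool pointing down it reaches from about 0.3 to 0.775 m from the base axis. Payload 14.6 kg.
Tool frame: the origin (TCP) lies midway between the tips of the shut fingers; the grasp point (between the pads) lies 19 mm behind it; z points along the fingers, y is the line along which they close (so a half turn about z gives the same grasp; the last joint's range is limited). The gripper opens to 85 mm and grips with 20 to 120 N. Pads are 22 mm wide; open, the fingers measure 114 mm over their backs; the gripper's body (76 mm by 85 mm) begins 54 mm behind the grasp point. The pads swing forward as they close: fully open they stand 13 mm farther back than shut.
Start: joints at [-1.297, 0.3, 1.521, -0, 1.321, -0.067], TCP at [0.184, -0.518, 0.231] pointing down, gripper open.
Joint ranges: [-3.03, 3.03], [-0.79, 2.21], [0.23, 2.52], [-1.04, 4.18], [0, 3.07], [-2.55, 2.55]. Speed limits (rad/s): [2.22, 2.22, 2.57, 3.14, 3.14, 3.14].

INTERFACE

Orientations are given as [roll, pitch, yaw] about the fixed x, y, z axes, in that order (R = Rz(yaw) Ry(pitch) Rx(roll)).
In Python, from workcell import ctrl, camera, nets gives the robot as it stands.
- The arm moves only by the shell command python3 -m pendant 'ROWS' [FORCE]. ROWS is JSON, a list of rows, each a list of 3 entries, a list of its own where there are three numbers: the shift along the tool's x, y, z in cm, then the turn about the tool's z in rad, then the finger opening in cm, from 0 to 8.54. In form: [[[x, y, z], spin, gripper], ...]. A call has 1 to 5 rows; each row is the pose to reach, as a shift and turn from the pose commanded when the call began, along the tool's axes at that moment; what a row does not reach only later rows make up. A row lasts 1/10 s, in which the tool goes at most 50 mm and 8.59 degrees, less where a joint would pass 70% of its speed; a pose out of reach is approached as far as the arm can. A call with a gripper value outside its range is refused whole. The fingers move at their own pace and stop on an object; FORCE is the grip in N (left out, the last holds). Time passes only in rows, so rows that repeat a pose let the fingers close. It gives the time, the measured TCP pose, the force, the opening and the grip force at its end, in the units of the state.
- ctrl.get_obs(): the state, without advancing time (a new reading comes with each control period).
- camera(name): name is "scene" or "top" or "wrist"; returns a dict with "frame" (400x640x3 uint8, red, green, blue), "z_map" (400x640 float32, m along the optical axis (not along the pixel's ray), 0 where there is no reading), "fx", "fy", "cx", "cy" (pixels), "D" ([k1, k2, p1, p2, k3] as OpenCV has them; the pictures are not rectified), "R" (3x3) and "t" (3): a world point X has camera coordinates R X + t. Camera axes: x right, y down, z forward; pixel columns grow to the right and rows downward; lengths in m; the calibration is good to about 2 mm. A picture is of the moment at which its call begins.
- ctrl.finish_job(): hands the job in; it is judged then, once.
Trained networks look in a picture, given as the dict that the camera call returned (one of the last four; its "shot" number tells which), for a name from the list of things; names that differ only in an ending like _2 or _b are one class to them, and where a whole thing is asked for, a point or a joint stands for the part that bears it (a point fixed in the world has none). Each returns a list of dicts, best first, with "score" (0 to 1); they miss things now and then, are a little off and sometimes report something else, mostly with a low value. They report only what shows in the picture. A call takes as long as a camera call.
- nets.boxes_of(picture, target): "extent" ([left, top, width, height] in pixels, round what is visible of it).
The state is a dict: "t": time; "q": joint angles; "qvel": joint speeds; "joint_torque": joint torques, N m; "tool_pos": TCP position; "tool_rot": TCP orientation; "contact_force": force on the tool from outside, world axes, zero at the start; "wrist_torque": the same for the moment, N m; "gripper_width": opening from 0.0 (shut) to 1.0 (fully open); "finger_force": force on a finger pad.
Only numpy, scipy, OpenCV 4.12 (cv2) and the standard library are available. Lean on these libraries where they do the work, as an engineer would, in place of code of your own. Each camera call takes 0.05 s, during which the arm holds its last target. There are 200 camera calls.

## Working session

There is one attempt and no reset: what is moved stays moved. The work goes in short steps, Python scripts to look and compute and a shell command to move; the robot and the scene stay as the last step left them, time stands still between calls to the robot, and variables do not carry over. Pictures are saved under pics/ and viewed, at most 10 in all, crops included, and the job is handed in when it is done.

```bash
mkdir -p pics; cat > h.py <<'E'
import numpy as np, cv2
from workcell import ctrl, camera, nets
def world(p,u,v,z=None):
    K=np.array([[p['fx'],0,p['cx']],[0,p['fy'],p['cy']],[0,0,1]])
    n=cv2.undistortPoints(np.array([[[u,v]]],float),K,np.array(p['D']))[0,0]
    R=np.array(p['R']);t=np.array(p['t']);d=R.T@np.array([n[0],n[1],1]);o=-R.T@t
    s=(z-o[2])/d[2] if z is not None else float(p['z_map'][int(round(v)),int(round(u))])
    return o+s*d
def tool():
    from scipy.spatial.transform import Rotation as Ro
    o=ctrl.get_obs(); return np.array(o['tool_pos']),Ro.from_euler('xyz',o['tool_rot']).as_matrix()
E
python3 - <<'E'
from h import *
np.set_printoptions(precision=4,suppress=True)
print(ctrl.get_obs()); print(tool()[1])
p=camera('top'); cv2.imwrite('pics/top.png',p['frame'][...,::-1])
for n in ['box','red_rocker','blue_rocker','yellow_rocker','green','red_mark','blue_mark','yellow_mark','marker','timer','spice_jar']:
    for b in nets.boxes_of(p,n)[:2]:
        l,t,w,h=b['extent'];u,v=l+w/2,t+h/2
        print(n,round(b['score'],2),np.round(b['extent'],1),world(p,u,v,.062), world(p,u,v))
E
```

```text
{'t': 0.0, 'q': array([-1.2966,  0.3005,  1.5216,  0.    ,  1.3207, -0.0666]), 'qvel': array([-0.0006,  0.0005,  0.0008,  0.0018,  0.001 ,  0.0007]), 'joint_torque': array([ -0.001 , -54.3499, -36.1793,  -0.0001,   0.0041,  -0.    ]), 'tool_pos': array([ 0.1838, -0.5182,  0.2307]), 'tool_rot': array([-3.1404, -0.0001,  0.3408]), 'contact_force': array([ 0.0304, -0.7258,  0.3618]), 'wrist_torque': array([0.0089, 0.0003, 0.0227]), 'finger_force': 0.0, 'gripper_width': 0.9998970297189907}
[[ 0.9425  0.3342 -0.0003]
 [ 0.3342 -0.9425  0.0011]
 [ 0.0001 -0.0012 -1.    ]]
box 0.94 [210.3 174.2 172.9 106.5] [ 0.4842 -0.0702  0.062 ] [ 0.4843 -0.0696  0.0409]
red_rocker 0.66 [228.2 218.   25.7  37.1] [0.4694 0.0252 0.062 ] [0.4694 0.0251 0.063 ]
blue_rocker 0.87 [263.9 210.5  29.9  34.8] [ 0.4837 -0.0395  0.062 ] [ 0.4837 -0.0398  0.0666]
yellow_rocker 0.79 [340.  198.7  28.1  29.3] [ 0.5076 -0.169   0.062 ] [ 0.5075 -0.1689  0.0629]
yellow_rocker 0.7 [227.4 216.6  25.2  41. ] [0.4685 0.027  0.062 ] [0.4685 0.0268 0.0635]
green 0.63 [308.3 213.3  13.8  13.5] [ 0.4966 -0.1019  0.062 ] [ 0.4966 -0.1019  0.0648]
green 0.43 [265.  211.5  28.1  35.6] [ 0.4813 -0.0398  0.062 ] [ 0.4813 -0.0399  0.0629]
red_mark 0.96 [224.7 222.3  28.3  32.1] [0.4664 0.029  0.062 ] [0.4664 0.029  0.0618]
blue_mark 0.73 [265.7 209.5  29.3  35.4] [ 0.4849 -0.042   0.062 ] [ 0.4849 -0.0422  0.0652]
blue_mark 0.62 [210.3 173.5 175.  105.9] [ 0.4859 -0.072   0.062 ] [ 0.4861 -0.0716  0.0446]
yellow_mark 0.77 [341.7 196.7  24.6  31.5] [ 0.5091 -0.169   0.062 ] [ 0.5091 -0.1688  0.0633]
marker 0.81 [294.3 264.3  69.8  25.2] [ 0.3995 -0.125   0.062 ] [ 0.3953 -0.1267  0.0163]
timer 0.79 [228.1 154.3  36.2  34. ] [0.5818 0.0168 0.062 ] [0.5837 0.0188 0.0462]
timer 0.16 [265.5 216.9  28.9  29.3] [ 0.4774 -0.0413  0.062 ] [ 0.4775 -0.0415  0.0644]
spice_jar 0.65 [390.4 198.9  36.1  27.9] [ 0.5075 -0.2636  0.062 ] [ 0.5061 -0.2552  0.1045]
```

View pics/top.png

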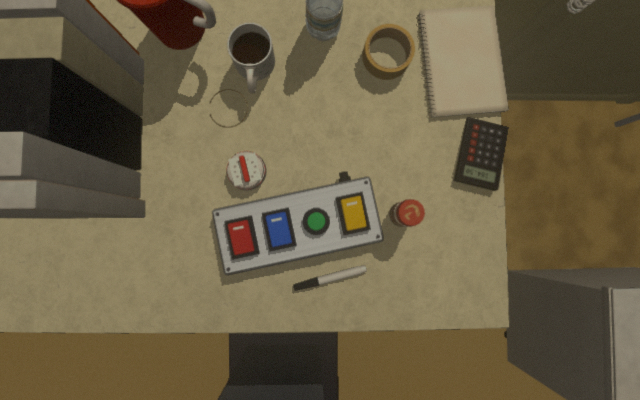

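The box row runs left to right red (242,237), blue (279,230), green (316,221), yellow (352,213), with the white bars at the upper (+x) end. I'll refine the positions by colour.

```bash
cat >> h.py <<'E'
def controls(p,box):
    hsv=cv2.cvtColor(p['frame'],cv2.COLOR_RGB2HSV); out={}
    R={'red':[(0,6),(174,180)],'blue':[(105,130)],'green':[(50,85)],'yellow':[(15,32)]}
    for c,rs in R.items():
        m=sum(cv2.inRange(hsv,(a,120,50),(b,255,255)) for a,b in rs)
        k=np.zeros_like(m);l,t,w,h=[int(i) for i in box];k[max(t,0):t+h,max(l,0):l+w]=1;m=m*k
        n,L,S,C=cv2.connectedComponentsWithStats(m);i=1+np.argmax(S[1:,4])
        (cx,cy),_,_=cv2.minAreaRect(np.argwhere(L==i)[:,::-1].astype(np.float32))
        out[c]=(cx,cy,S[i,4],world(p,cx,cy,.064))
    return out
E
python3 - <<'E'
from h import *
np.set_printoptions(precision=4,suppress=True)
p=camera('top');c=controls(p,(210,175,172,100))
for k,v in c.items(): print(k,np.round(v[:3],1),v[3],world(p,*v[:2]))
order=['yellow','green','blue','red'];P=np.array([c[k][3][:2] for k in order]);s=np.array([-99,-33,33,99])/1e3
d=(s@P)/(s@s);C=P.mean(0);yaw=np.arctan2(-d[0],d[1]);print('yaw',yaw,'scale',np.linalg.norm(d),'C',C)
u=np.array([-np.sin(yaw),np.cos(yaw)]);ax=np.array([np.cos(yaw),np.sin(yaw)])
T,R=tool()
for k,si,o in zip(order,s,[.018,0,.018,.018]):
    w=np.r_[C+u*si+ax*o,.064];print(k,'target',w,'fit res',P[order.index(k)]-(C+u*si),'tool cm',(R.T@(w-T))*100)
E
```

```text
red [240.7 237.  666. ] [0.4687 0.0256 0.064 ] [0.4686 0.0259 0.062 ]
blue [278.2 228.8 606. ] [ 0.4822 -0.0386  0.064 ] [ 0.4821 -0.0387  0.0662]
green [316. 221. 232.] [ 0.4949 -0.1033  0.064 ] [ 0.495  -0.1033  0.063 ]
yellow [353.2 212.7 693. ] [ 0.5086 -0.1674  0.064 ] [ 0.5085 -0.1674  0.0645]
yaw 0.20286537348861713 scale 0.9960160599985524 C [ 0.4886 -0.0709]
yellow target [ 0.5262 -0.1643  0.064 ] fit res [0.     0.0004] tool cm [ 44.1    -21.9309  16.7281]
green target [ 0.4952 -0.1032  0.064 ] fit res [-0.0003 -0.    ] tool cm [ 43.2246 -28.7157  16.7282]
blue target [ 0.4996 -0.035   0.064 ] fit res [0.0002 0.    ] tool cm [ 45.915  -35.0055  16.7283]
red target [0.4863 0.0297 0.064 ] fit res [ 0.     -0.0004] tool cm [ 46.8225 -41.5429  16.7284]
```

```bash
python3 -m pendant '[[[3.7,-3.3,0],0,0],[[7.5,-6.6,0],0,0],[[11.2,-9.9,0],0,0],[[15,-13.3,0],0,0],[[18.7,-16.6,0],0,0]]' 40; python3 -m pendant '[[[3.7,-3.3,0],0,0],[[7.5,-6.6,0],0,0],[[11.2,-9.9,0],0,0],[[15,-13.3,0],0,0],[[18.7,-16.6,0],0,0]]'; python3 -m pendant '[[[3,-2.8,0],0.07,0],[[6,-5.6,0],0.138,0],[[9.4,-8.3,0],0.138,0],[[9.4,-8.3,2],0.138,0],[[9.4,-8.3,4],0.138,0]]'
cat > rel.py <<'E'
from h import *
np.set_printoptions(precision=4,suppress=True)
C=np.array([.4886,-.0709]);yaw=.203
u=np.array([-np.sin(yaw),np.cos(yaw)]);ax=np.array([np.cos(yaw),np.sin(yaw)])
TG={k:np.r_[C+u*s+ax*o,.068] for k,s,o in [('red',.099,.018),('blue',.033,.018),('green',-.033,0)]}
T,R=tool()
for k,w in TG.items(): print(k,'tool cm',(R.T@(w-T))*100)
o=ctrl.get_obs();print(o['t'],T,o['tool_rot'],o['contact_force'],o['gripper_width'])
E
python3 - <<'E'
import rel; from h import *
p=camera('wrist');q=camera('scene')
cv2.imwrite('pics/w1.png',np.vstack([p['frame'][...,::-1]]));cv2.imwrite('pics/s1.png',q['frame'][...,::-1])
for k,v in controls(p,(0,0,640,400)).items(): print(k,np.round(v[:3]),world(p,*v[:2]),v[3])
E
```

```text
t: 1.15
tool_pos: [0.3048, -0.2981, 0.2314]
tool_rot: [3.141, -0.0, 0.34]
contact_force: [0.5, -0.3, 0.7]
gripper_width: 0.142
finger_force: 0.0
t: 1.65
tool_pos: [0.4254, -0.0794, 0.2317]
tool_rot: [3.141, -0.001, 0.341]
contact_force: [1.0, -1.0, -0.6]
gripper_width: -0.001
finger_force: 0.0
t: 2.15
tool_pos: [0.4861, 0.0293, 0.1908]
tool_rot: [3.141, -0.001, 0.205]
contact_force: [-0.9, -0.3, 0.3]
gripper_width: -0.002
finger_force: 0.0
red tool cm [ 0.0163 -0.0334 12.2795]
blue tool cm [ 0.0031  6.5666 12.2807]
green tool cm [-1.8101 13.163  12.2806]
2.15 [0.4861 0.0293 0.1908] [ 3.1414 -0.0008  0.205 ] [-0.9308 -0.2718  0.3075] -0.0016360138359956724
red [ 318.  213. 2128.] [0.4717 0.0268 0.0656] [0.4712 0.0267 0.064 ]
blue [ 389.  213. 2061.] [ 0.485  -0.0373  0.065 ] [ 0.4848 -0.0376  0.064 ]
green [459. 214. 861.] [ 0.4964 -0.1015  0.064 ] [ 0.4964 -0.1015  0.064 ]
yellow [   82.   346. 11738.] [-0.666   0.9133 -0.8502] [0.2762 0.2412 0.064 ]
```

View pics/w1.png

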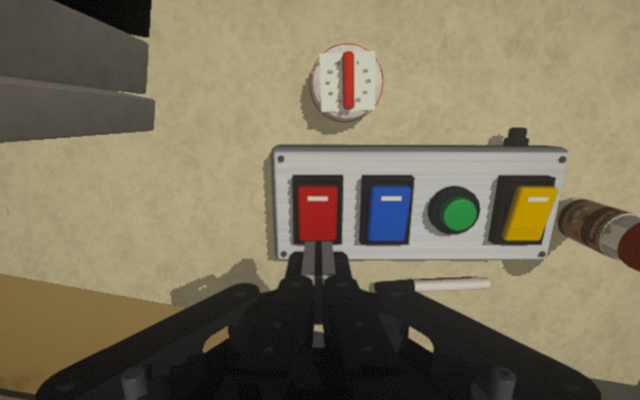

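View pics/s1.png

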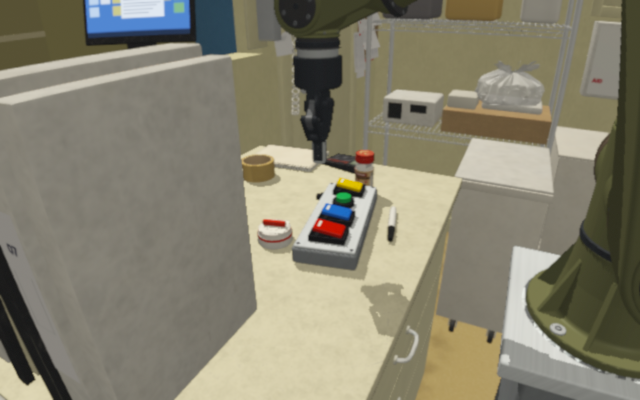

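The wrist picture shows the shut fingers lined up over the red rocker (318,213), and its estimate matches the top view to about 2 mm. Descend.

```bash
python3 -m pendant '[[[0.1,0,4],0,0],[[0.1,0,8],0,0],[[0.1,0,10.5],0,0],[[0.1,0,11.3],0,0],[[0.1,0,11.8],0,0]]'; python3 -m pendant '[[[0,0,0.2],0,0],[[0,0,0.4],0,0],[[0,0,0.6],0,0],[[0,0,0.7],0,0],[[0,0,0.8],0,0]]'
```

```text
t: 2.75
tool_pos: [0.4871, 0.0282, 0.0739]
tool_rot: [3.141, -0.001, 0.202]
contact_force: [-0.0, 0.0, 1.0]
gripper_width: -0.002
finger_force: 0.0
t: 3.25
tool_pos: [0.4871, 0.0284, 0.0658]
tool_rot: [3.141, -0.001, 0.203]
contact_force: [1.9, 0.0, 1.8]
gripper_width: -0.0
finger_force: 1.2
```

```bash
python3 -m pendant '[[[0,0,0.1],0,0],[[0,0,0.2],0,0],[[0,0,0.3],0,0],[[0,0,0.3],0,0]]';python3 -m pendant '[[[0,0,0.1],0,0],[[0,0,0.1],0,0]]'
```

```text
t: 3.65
tool_pos: [0.4874, 0.0285, 0.0628]
tool_rot: [3.141, -0.002, 0.203]
contact_force: [4.0, 1.2, 3.8]
gripper_width: -0.001
finger_force: 2.6
t: 3.85
tool_pos: [0.4876, 0.0285, 0.0621]
tool_rot: [3.141, -0.002, 0.203]
contact_force: [3.5, 1.6, 8.7]
gripper_width: 0.001
finger_force: 4.5
```

```bash
python3 -m pendant '[[[0,0,0.1],0,0],[[0,0,0.1],0,0]]';python3 -m pendant '[[[0,0,0.1],0,0],[[0,0,0.1],0,0]]'
```

```text
t: 4.05
tool_pos: [0.4878, 0.0285, 0.0618]
tool_rot: [3.141, -0.003, 0.203]
contact_force: [-0.2, 0.6, 18.0]
gripper_width: -0.005
finger_force: 9.1
t: 4.25
tool_pos: [0.4879, 0.0285, 0.0615]
tool_rot: [3.141, -0.003, 0.203]
contact_force: [-5.7, 1.5, 30.6]
gripper_width: 0.0
finger_force: 14.1
```

Hard stop reached. Lift and check.

```bash
python3 -m pendant '[[[0,0,-2],0,0],[[0,0,-5],0,0],[[0,3,-5],0,0],[[0,6.5,-5],0,0],[[0,6.5,-5],0,0]]'
python3 - <<'E'
import rel; from h import *
p=camera('wrist');cv2.imwrite('pics/w2.png',p['frame'][...,::-1])
E
```

```text
t: 4.75
tool_pos: [0.4998, -0.0379, 0.1091]
tool_rot: [3.141, 0.001, 0.2]
contact_force: [-0.2, -0.3, -0.5]
gripper_width: 0.0
finger_force: 0.0
red tool cm [ 0.0174 -6.8967  4.1113]
blue tool cm [ 0.0352 -0.2967  4.113 ]
green tool cm [-1.747   6.3081  4.1157]
4.75 [ 0.4998 -0.0379  0.1091] [3.1413 0.0006 0.2003] [-0.209  -0.3186 -0.4815] 0.00031405419697041147
```

View pics/w2.png

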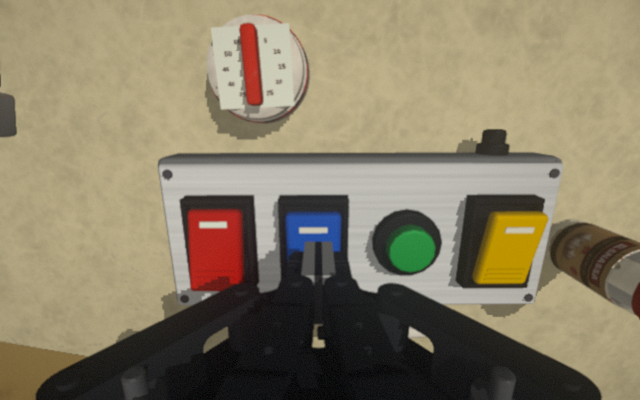

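Red now shows its marked end sunk into the frame, with a shadow at (213,205). The fingers are about 2 mm right of the blue centre (313,230), so I'll shift and press.

```bash
python3 -m pendant '[[[0.1,-0.2,2],0,0],[[0.1,-0.2,3.5],0,0],[[0.1,-0.2,4],0,0],[[0.1,-0.2,4.3],0,0],[[0.1,-0.2,4.5],0,0]]'; python3 -m pendant '[[[0,0,0.1],0,0],[[0,0,0.2],0,0],[[0,0,0.2],0,0]]';python3 -m pendant '[[[0,0,0.1],0,0],[[0,0,0.1],0,0]]'
```

```text
t: 5.3
tool_pos: [0.5004, -0.0327, 0.0646]
tool_rot: [-3.142, -0.0, 0.203]
contact_force: [-1.6, 1.1, 2.7]
gripper_width: -0.001
finger_force: 1.3
t: 5.6
tool_pos: [0.5008, -0.033, 0.0629]
tool_rot: [3.141, -0.002, 0.203]
contact_force: [1.4, 2.3, 5.2]
gripper_width: 0.0
finger_force: 2.3
t: 5.8
tool_pos: [0.501, -0.033, 0.062]
tool_rot: [3.141, -0.002, 0.203]
contact_force: [1.6, 4.4, 6.5]
gripper_width: -0.003
finger_force: 3.5
```

```bash
python3 -m pendant '[[[0,0,0.1],0,0],[[0,0,0.2],0,0]]';python3 -m pendant '[[[0,0,0.1],0,0],[[0,0,0.1],0,0]]'
```

```text
t: 6.0
tool_pos: [0.5013, -0.033, 0.0613]
tool_rot: [3.141, -0.003, 0.203]
contact_force: [-9.1, 6.2, 34.9]
gripper_width: -0.001
finger_force: 16.3
t: 6.2
tool_pos: [0.5013, -0.033, 0.0611]
tool_rot: [3.141, -0.003, 0.203]
contact_force: [-11.9, 6.4, 37.8]
gripper_width: -0.001
finger_force: 17.6
```

Stop reached. Lift to over green and check.

```bash
python3 -m pendant '[[[0,0,-2],0,0],[[0,0,-5],0,0],[[-1.8,3.4,-5],0,0],[[-1.8,6.8,-5],0,0],[[-1.8,6.8,-5],0,0]]'
python3 - <<'E'
import rel; from h import *
p=camera('wrist');cv2.imwrite('pics/w3.png',p['frame'][...,::-1])
E
```

```text
t: 6.7
tool_pos: [0.4965, -0.1064, 0.1086]
tool_rot: [3.14, -0.001, 0.2]
contact_force: [0.1, 0.1, -0.4]
gripper_width: -0.001
finger_force: 0.0
red tool cm [  1.6954 -13.5443   4.0444]
blue tool cm [ 1.715  -6.9443  4.052 ]
green tool cm [-0.0653 -0.339   4.0588]
6.7 [ 0.4965 -0.1064  0.1086] [ 3.1404 -0.0005  0.2   ] [ 0.0646  0.0833 -0.449 ] -0.0009645544769177653
```

View pics/w3.png

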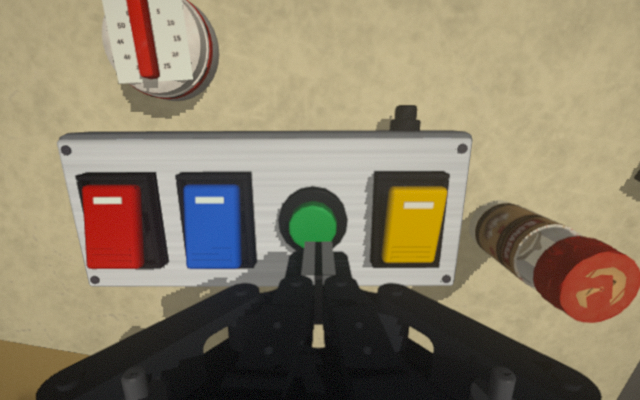

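Red (110,225) and blue (212,225) look pressed. Since the order matters, I'll confirm tilt with the depth map before green.

```bash
python3 - <<'E'
from h import *
np.set_printoptions(precision=4,suppress=True)
p=camera('wrist')
for n,x0,x1 in [('red',95,130),('blue',196,230),('yellow',398,432)]:
    pts=np.array([world(p,u,v) for v in range(193,262,3) for u in range(x0,x1,4)])
    d=(pts[:,:2]-[.4886,-.0709])@[np.cos(.203),np.sin(.203)]
    m=pts[:,2]>.05; print(n,m.sum(),'slope',np.polyfit(d[m],pts[m,2],1), 'range',d.min(),d.max())
E
```

```text
red 207 slope [-0.2076  0.0646] range -0.018809801938517764 0.024102789699666293
blue 207 slope [-0.2029  0.0646] range -0.018783035870965324 0.02389520095247905
yellow 207 slope [0.1969 0.0644] range -0.023565351993383797 0.025699871318506717
```

Slopes are −0.2 for red and blue (fully on) and +0.2 for yellow (off). Now the green button, shifting 3 mm left.

```bash
python3 -m pendant '[[[0,-0.3,2],0,0],[[0,-0.3,3.5],0,0],[[0,-0.3,4.1],0,0],[[0,-0.3,4.4],0,0],[[0,-0.3,4.7],0,0]]'; python3 -m pendant '[[[0,0,0.2],0,0],[[0,0,0.4],0,0],[[0,0,0.4],0,0]]'
```

```text
t: 7.3
tool_pos: [0.496, -0.1001, 0.0616]
tool_rot: [3.141, -0.0, 0.203]
contact_force: [-1.2, 0.7, 3.0]
gripper_width: 0.004
finger_force: 1.4
t: 7.6
tool_pos: [0.496, -0.1002, 0.058]
tool_rot: [3.142, -0.001, 0.203]
contact_force: [-2.5, 5.0, 8.0]
gripper_width: 0.0
finger_force: 4.1
```

```bash
python3 -m pendant '[[[0,0,0.1],0,0],[[0,0,0.2],0,0],[[0,0,0.2],0,0]]'; python3 -m pendant '[[[0,0,-2],0,0],[[0,0,-6],0,0],[[0,0,-10],0,0],[[0,0,-10],0,0],[[0,0,-10],0,0]]'
python3 - <<'E'
import rel; from h import *
p=camera('wrist');q=camera('top');cv2.imwrite('pics/w4.png',p['frame'][...,::-1])
c=controls(p,(0,0,640,260))
for k,v in c.items(): print(k,np.round(v[:3]),world(p,*v[:2]))
for k in c:
    if k=='green': continue
    u,v=c[k][:2]
    pts=np.array([world(p,u+i,v+j) for j in range(-20,21,2) for i in range(-8,9,4)])
    d=(pts[:,:2]-[.4886,-.0709])@[np.cos(.203),np.sin(.203)];print(k,np.polyfit(d,pts[:,2],1))
E
```

```text
t: 7.9
tool_pos: [0.4962, -0.1003, 0.0576]
tool_rot: [3.141, -0.001, 0.203]
contact_force: [-12.9, 7.1, 32.2]
gripper_width: 0.001
finger_force: 15.9
t: 8.4
tool_pos: [0.496, -0.1006, 0.1558]
tool_rot: [3.141, -0.002, 0.203]
contact_force: [0.1, -0.5, -1.3]
gripper_width: -0.0
finger_force: 0.0
red tool cm [  1.6567 -12.966    8.7723]
blue tool cm [ 1.6588 -6.366   8.7787]
green tool cm [-0.1391  0.2345  8.7822]
8.4 [ 0.496  -0.1006  0.1558] [ 3.1406 -0.0016  0.2027] [ 0.0938 -0.5494 -1.2958] -0.0003902870211871524
red [ 157.  206. 3083.] [0.4713 0.0257 0.0631]
blue [ 239.  207. 2974.] [ 0.4846 -0.0388  0.0649]
green [ 320.  207. 1160.] [ 0.497  -0.1024  0.064 ]
yellow [ 403.  206. 2900.] [ 0.5115 -0.1661  0.0653]
red [-0.1985  0.0647]
blue [1.0062 0.0635]
yellow [0.1888 0.0644]
```

View pics/w4.png

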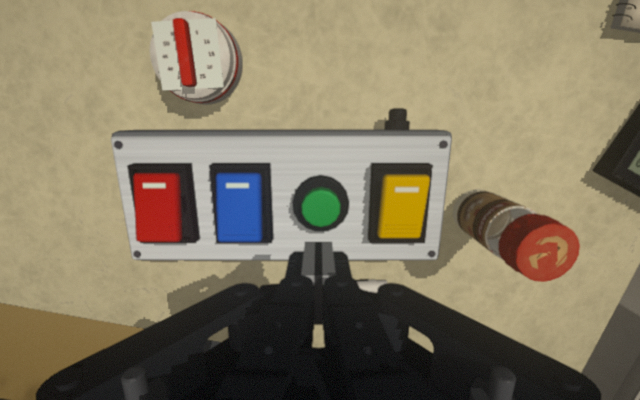

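Green hit its stop and is back out at 64 mm, centred at (320,207). Blue's slope of 1.0 is physically impossible and looks like depth dropouts, so I'll recheck it robustly.

```bash
python3 - <<'E'
from h import *
p=camera('wrist')
pts=np.array([world(p,239+i,207+j) for j in range(-20,21,2) for i in range(-8,9,4)])
m=(pts[:,2]>.05)&(pts[:,2]<.08)
d=(pts[:,:2]-[.4886,-.0709])@[np.cos(.203),np.sin(.203)]
s=np.polyfit(d[m],pts[m,2],1);print(len(m),m.sum(),s)
if -.23<s[0]<-.17: print(ctrl.finish_job())
E
```

```text
105 105 [-0.20443497  0.06464975]
the job is handed in; nothing more can be done
None
```

I pressed red and then blue fully on and pressed the green button to its stop; it came back out. Yellow is still off, nothing else was touched, and the job was handed in at about 8.6 s.

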